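Take the fence stop off the trimming rail

ROBOT

A 7-joint arm with a two-finger parallel gripper is mounted at the origin on the work surface. World frame = base frame: x ahead of the robot, y to its left, z up, the work surface at z = 0. Lengths are in m, angles in rad, forces in N, time in s.
With the tool pointing down it reaches from about 0.4 to 0.85 m from the base axis. Payload 10.4 kg.
Tool frame: the origin (TCP) lies midway between the tips of the shut fingers; the grasp point (between the pads) lies 19 mm behind it; z points along the fingers, y is the line along which they close (so a half turn about z gives the same grasp; the last joint's range is limited). The gripper opens to 87 mm and grips with 3 to 60 N. Pads are 19 mm wide; open, the fingers measure 117 mm over their backs; the gripper's body (75 mm by 190 mm) begins 51 mm behind the grasp point.
Start: joints at [1.153, 0.332, -0.065, 1.46, 0.022, 1.35, -0.088], TCP at [0.24, -0.577, 0.223] pointing down, gripper open.
Joint ranges: [-2.6, 2.6], [-0.5, 2.12], [-1.47, 1.34], [0.16, 2.42], [-1.27, 4.41], [0.06, 2.06], [-2.6, 2.6]. Speed limits (rad/s): [2.22, 2.22, 2.79, 2.79, 3.14, 3.14, 3.14].

INTERFACE

Orientations are given as a unit quaternion [x, y, z, w].
In Python, from bench import r gives the robot as it stands.
- The arm moves only by the tool arm_command, never from a script. Its arguments are lists of equal length, an entry for each row: "xyz": the shift along the world's x, y, z in m, a list of three; "rot": the turn, a rotation vector about the world's x, y, z in rad, a list of three. In form: {"xyz": [[tx, ty, tz], ...], "rot": [[ax, ay, az], ...]}. A call has 1 to 20 rows; each row is the pose to reach, as a shift and turn from the pose commanded when the call began; what a row does not reach only later rows make up. A row lasts 1/12 s, in which the tool goes at most 41.7 mm and 7.16 degrees, less where a joint would pass 70% of its speed; a pose out of reach is approached as far as the arm can. A call with a gripper value outside its range is refused whole. "grip" is the opening, from 0 (shut) to 1 (fully open), set as the call begins (left out, the last holds). The fingers move at their own pace and stop on an object; "squeeze" is the grip in N (left out, the last holds). Time passes only in rows, so rows that repeat a pose let the fingers close. It gives the time, the measured TCP pose, the force, the opening and the grip force at its end, in the units of the state.
- r.read_state(): the state, without advancing time (a new reading comes with each control period).
- r.camera(name): name is "scene" or "side" or "wrist"; returns the picture (480x640x3 uint8, red, green, blue); there is no depth.
- r.camera_model(name): a dict with "fx", "fy", "cx", "cy" (pixels), "T" (4x4, takes a point from camera to world coordinates). Camera axes: x right, y up, looking along -z (the intrinsics and any distortion apply to the point x, -y, -z); pixel columns grow to the right and rows downward; lengths in m; the calibration is good to about 2 mm. A picture is of the moment at which its call begins: read the wrist's pose just before it. camera_model takes no time and is no camera call; for the wrist camera it gives the pose at the moment of the call.
- r.close_job(): hands the job in; it is judged then, once.
Trained networks look in the newest picture that a camera, given by its name, has taken for a name from the list of things; names that differ only in an ending like _2 or _b are one class to them, and where a whole thing is asked for, a point or a joint stands for the part that bears it (a point fixed in the world has none). Each returns a list of dicts, best first, with "conf" (0 to 1); they miss things now and then, are a little off and sometimes report something else, mostly with a low value. They report only what shows in the picture. A call takes as long as a camera call.
- r.look_for(label, camera): "at" ([x, y, z] in m, in the coordinates of the camera as it stood for that picture, good to about 4 mm: the middle of the surface that is visible of it).
- r.spot_point(label, camera): "at" ([x, y, z] in m, in the coordinates of the camera as it stood for that picture, good to about 4 mm: a listed point, or the origin of a listed thing).
The state is a dict: "time": time; "joint_positions": joint angles; "joint_vel": joint speeds; "joint_torque": joint torques, N m; "ee_pos": TCP position; "eef_rot": TCP orientation; "ft_force": force on the tool from outside, world axes, zero at the start; "torque": the same for the moment, N m; "width": finger opening in m; "grip_force": force on a finger pad.
Only numpy, scipy, OpenCV 4.12 (cv2) and the standard library are available. Lean on these libraries where they do the work, as an engineer would, in place of code of your own. Each camera call takes 0.05 s, during which the arm holds its last target. There are 200 camera calls.

TASK

The print-trimming rail has to be cleared: slide the loosened fence stop along its T-slot to the open mouth at the end of the slot, lift it out there, and set it down upright in the empty wooden tray without dropping it. Leave the second stop in its tray, the tape roll, the bottle and the weight where they are.

Things in the scene. Friction and masses are not known exactly. Their poses are not given: they have to be found in the camera images.
- stop: fence stop in the rail: steel T-foot 64 long x 34 wide x 8 mm high, steel stem 58 x 11 above it, plain aluminium block 84 x 28 from 22 to 56 mm height, loose black clamp knob 26 mm across on top, to 75 mm. About 0.35 kg, differs by run. Origin: centre of the foot's underside; z up, x its length, along the slot; +x points to the slot's open mouth. At the start the origin is 6 mm above the table.
- stop_grip (a point): point inside the stop's aluminium block, on its middle axis 46 mm above the foot's underside, a good height to grip the block across its 28 mm width. Axes as the stop's.
- stop_stem (a point): point on the stop's axis 18 mm above the foot's underside, level with the rail's top at the start. The rail is aluminium, fixed, 360 x 55 x 24 mm high, its place not measured. Inside, the foot stands in a channel 39 wide, 12 high (play 2.5 mm each side, 4 mm up), under two lips 6 mm thick; the 16 mm gap between the lips lets the 11 mm stem through.
- stop_nose (a point): middle of the foot's front (+x) end face, 32 mm ahead of the origin. In the last 72 mm before the channel's end wall the lips are cut away (the mouth): only there, with the nose at most 8 mm short of the end wall, does the foot lift out. The wall is as high as the rail and stops the slide, 140 to 250 mm from the start; how far differs by run and must be felt or seen.
- tray_empty_in (a point): centre of the inner floor of the empty wooden tray (fixed). Inside 80 long (its x axis) x 50 wide (its y axis), walls 6 mm thick, rim 22 mm above the table, floor 6 mm above the table. It stands nearer the robot than the rail, to the left or the right. The stop fits lengthwise, either way round.
- twin: a second, identical fence stop, standing upright in an identical tray on the other side; to be left alone. Origin: centre of its foot's underside, x along its length.
- tape: roll of paper tape lying flat, 90 mm outside diameter, 25 high; origin centre of its underside; leave alone
- glue: white plastic bottle, 54 mm diameter, 130 high; origin centre of its underside; leave alone
- weight: dark steel print weight 60 x 90 x 30 mm high, 0.9 kg; origin centre of its underside; leave alone

How it is judged:
On the way, in this order (a step that is already met when the one before it is completed fails the run):
1. the stop has been slid along the slot, still down in the rail (distance of stop from where it was at the start of the episode above 0.1 m and height (world z) of stop below 0.014 m), for 0.05 s.
2. the stop has been lifted out, clear of the rail (height (world z) of stop above 0.04 m), for 0.1 s.
At the end, for the whole second after the job is handed in: The stop stands upright (within 0.1 rad) and at rest with its foot flat on the floor of the empty tray (within 4 mm in height, its centre within 13 mm of the tray's centre along each side), released (x of stop in the frame of tray_empty_in between -0.013 and 0.013 m and y of stop in the frame of tray_empty_in between -0.013 and 0.013 m and z of stop in the frame of tray_empty_in between -0.004 and 0.004 m and angle between stop's own z axis and vertical below 0.1 rad and linear speed of stop below 0.02 m/s); the robot touches nothing.
It fails at once if the stop is dropped (falls freely faster than 0.5 m/s, about 13 mm) (contact force between stop and the fingers below 0.05 N and linear speed of stop above 0.5 m/s).
It fails at once if the second stop is moved more than 20 mm or tipped (distance of twin from where it was at the start of the episode above 0.02 m or angle between twin's own z axis and vertical above 0.3 rad).
It fails at once if the tape roll, bottle or weight is moved more than 30 mm or the bottle is tipped (distance of any of tape, glue, weight from where it was at the start of the episode above 0.03 m or angle between glue's own z axis and vertical above 0.3 rad).
It also fails if it takes over 58 s, if anything falls off the work surface, if the arm or the gripper's body presses on something with over 40 N, if the wrist force passes 120 N, or if a joint passes its speed limit or range.

## Working session

There is one attempt and no reset: what is moved stays moved. The work goes in short steps, Python scripts to look and compute and a tool call to move; the robot and the scene stay as the last step left them, time stands still between calls to the robot, and variables do not carry over. Pictures are saved under pics/ and viewed, at most 10 in all, crops included, and the job is handed in when it is done.

Besides the shell and the picture viewer there is one more tool, called after "Emit:" as name(argument=value, ...), one argument or row to a line, values as JSON. arm_command: Moves the arm, as the interface text tells. Its arguments: {"type":"object","properties":{"xyz":{"type":"array"},"rot":{"type":"array"},"grip":{"type":"number"},"squeeze":{"type":"number"}},"required":["xyz","rot"]}

```bash
mkdir -p pics
cat > h.py <<'E'
from bench import r
import numpy as np, cv2
from scipy.spatial.transform import Rotation as R
def look(cam,labels,fn=None,wh=()):
    T=np.array(r.camera_model(cam)["T"]); im=r.camera(cam)
    if fn: cv2.imwrite(f"pics/{fn}.png",im[:,:,::-1])
    for l in labels:
        for d in (r.look_for if l in wh else r.spot_point)(l,cam)[:2]:
            print(cam,l,round(d["conf"],2),np.round((T@np.r_[d["at"],1])[:3],4))
    return im,T
def proj(cam,P,T=None):
    m=r.camera_model(cam); T=np.array(m["T"]) if T is None else T
    p=np.linalg.inv(T)@np.r_[P,1]; return m["cx"]+m["fx"]*p[0]/-p[2], m["cy"]+m["fy"]*p[1]/p[2]
E
python3 - <<'E'
from h import *
s=r.read_state(); print({k:np.round(v,3) for k,v in s.items()})
print({k:v for k,v in r.camera_model("scene").items()})
L=["stop","stop_grip","stop_nose","tray_empty_in","twin"]
look("scene",L+["tape","glue","weight"],"scene0")
look("side",L,"side0")
E
```

```text
{'time': np.float64(0.0), 'joint_positions': array([ 1.153,  0.333, -0.065,  1.461,  0.022,  1.35 , -0.088]), 'joint_vel': array([-0.001, -0.   ,  0.   ,  0.   ,  0.   ,  0.002,  0.001]), 'joint_torque': array([-0.0000e+00, -6.2325e+01,  2.5000e-02, -3.8991e+01, -6.1000e-02,
        4.0000e-02,  0.0000e+00]), 'ee_pos': array([ 0.24 , -0.577,  0.222]), 'eef_rot': array([ 0.981,  0.196, -0.   , -0.001]), 'ft_force': array([0.039, 0.383, 0.473]), 'torque': array([ 0.05 ,  0.045, -0.049]), 'grip_force': np.float64(0.0), 'width': np.float64(0.087)}
{'fx': 544.6984479344841, 'fy': 544.6984479344841, 'cx': 321.34986307931484, 'cy': 235.00626993552987, 'T': array([[-0.39746243, -0.74533074,  0.53526227,  1.09552753],
       [ 0.91761128, -0.32513949,  0.22863475,  0.22560804],
       [ 0.0036264 ,  0.58203642,  0.81315463,  0.91786039],
       [ 0.        ,  0.        ,  0.        ,  1.        ]])}
scene stop 0.93 [ 0.6142 -0.044   0.0107]
scene stop 0.66 [ 0.5336 -0.3487  0.0022]
scene stop_grip 0.94 [ 0.6127 -0.0431  0.0505]
scene stop_nose 0.93 [ 0.6125 -0.0143  0.0072]
scene tray_empty_in 0.56 [ 0.435  -0.1354  0.0067]
scene twin 0.72 [0.4525 0.152  0.0006]
scene tape 0.75 [ 0.4281 -0.0123 -0.0024]
scene glue 0.58 [ 0.5216  0.3703 -0.0022]
scene weight 0.65 [ 0.5349 -0.3494  0.0017]
scene weight 0.52 [ 0.6128 -0.046   0.0495]
side stop 0.74 [ 0.6113 -0.0451  0.0049]
side stop_grip 0.82 [ 0.6159 -0.0426  0.0503]
side stop_nose 0.85 [ 0.6078 -0.0108  0.0113]
side tray_empty_in 0.74 [ 0.4307 -0.1329  0.0038]
side tray_empty_in 0.22 [ 0.4331 -0.0101  0.0022]
side twin 0.94 [0.454  0.1508 0.0065]
```

View pics/scene0.png

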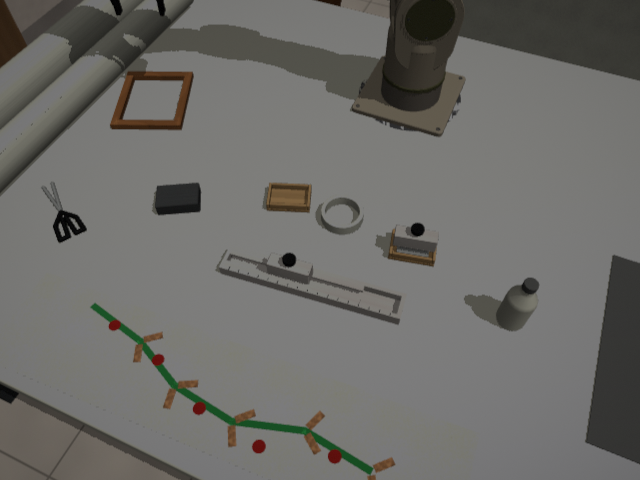

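View pics/side0.png

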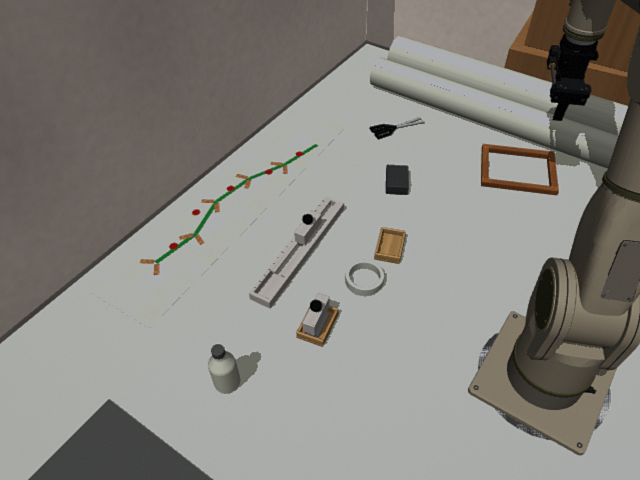

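The scene picture shows the stop at (289,265) in the rail, which runs from (222,258) to (398,312) with its mouth at the right end (+y). The empty tray is at (289,197), the tape at (342,215), and the twin at (413,240) in its own tray. The side picture agrees. Next I'll go above the stop.

Emit:
arm_command(
  xyz=[
    [0.37,0.5,0.06],
    [0.37,0.5,0.06],
    [0.37,0.5,0.06],
    [0.37,0.5,0.06],
    [0.37,0.5,0.06],
    [0.37,0.5,0.06],
    [0.37,0.5,0.06],
    [0.37,0.5,0.06],
    [0.37,0.5,0.06],
    [0.37,0.5,0.06],
    [0.37,0.5,0.06],
    [0.37,0.5,0.06],
    [0.37,0.5,0.06],
    [0.37,0.5,0.06],
    [0.37,0.5,0.06],
    [0.37,0.5,0.06],
    [0.37,0.5,0.06],
    [0.37,0.5,0.06],
    [0.37,0.5,0.06],
    [0.37,0.5,0.06],
  ],
  rot=[
    [0,0,1.22],
    [0,0,1.22],
    [0,0,1.22],
    [0,0,1.22],
    [0,0,1.22],
    [0,0,1.22],
    [0,0,1.22],
    [0,0,1.22],
    [0,0,1.22],
    [0,0,1.22],
    [0,0,1.22],
    [0,0,1.22],
    [0,0,1.22],
    [0,0,1.22],
    [0,0,1.22],
    [0,0,1.22],
    [0,0,1.22],
    [0,0,1.22],
    [0,0,1.22],
    [0,0,1.22],
  ],
)

```text
time: 2.42
ee_pos: [0.6099, -0.0786, 0.2826]
eef_rot: [0.692, 0.722, -0.0, 0.0]
ft_force: [0.4, -0.2, -0.1]
width: 0.0871
grip_force: 0.0
```

Run:
```python
from h import *
s=r.read_state(); print(s["time"],s["ee_pos"],R.from_quat(s["eef_rot"]).as_matrix().round(3),s["joint_positions"])
L=["stop","stop_grip","stop_stem","stop_nose","tray_empty_in"]
look("wrist",L,"wrist1"); print(r.camera_model("wrist"))
```

```text
2.4167 [ 0.60994239 -0.07859251  0.28262488] [[-0.042  0.999 -0.   ]
 [ 0.999  0.042 -0.001]
 [-0.001 -0.    -1.   ]] [ 0.48723965  0.33927511 -0.56790738  1.36991986  0.18140277  1.48400786
 -0.02870515]
wrist stop 0.77 [ 0.6123 -0.0477  0.0112]
wrist stop_grip 0.73 [ 0.6163 -0.0439  0.0518]
wrist tray_empty_in 0.67 [ 0.4342 -0.1284  0.0085]
{'fx': 405.20995732768864, 'fy': 405.20995732768864, 'cx': 329.49601448676196, 'cy': 240.96985985414076, 'T': array([[ 9.99024860e-01, -4.27100964e-02, -1.11882681e-02,
         6.06413602e-01],
       [ 4.41486761e-02,  9.69077559e-01,  2.42774750e-01,
        -1.06368249e-02],
       [ 4.73366570e-04, -2.43031957e-01,  9.70018167e-01,
         4.46112170e-01],
       [ 0.00000000e+00,  0.00000000e+00,  0.00000000e+00,
         1.00000000e+00]])}
```

View pics/wrist1.png

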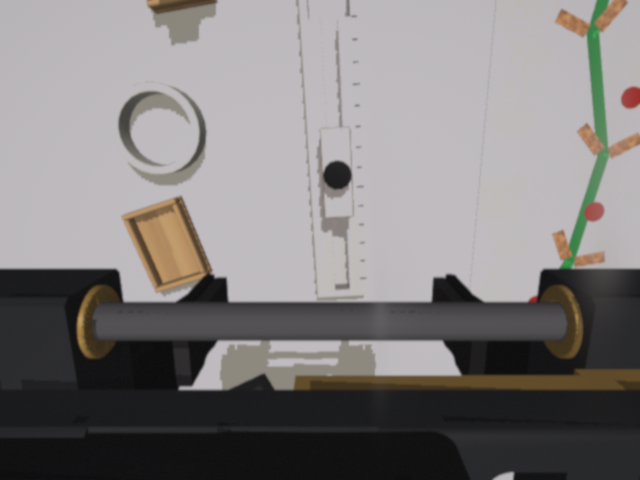

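The wrist picture shows the stop block from (335,128) to (338,216) with its knob at (337,175). The rail's near edge runs from (300,10) to (317,297). The tray's rim corners are (123,215), (180,198), (211,270) and (158,292), and the tape is at (160,128).

```bash
cat >> h.py <<'E'
def ray(T,m,u,v,z):
    d=T[:3,:3]@np.array([(u-m["cx"])/m["fx"],-(v-m["cy"])/m["fy"],-1]); return T[:3,3]+d*(z-T[2,3])/d[2]
E
python3 - <<'E'
from h import *
m=r.camera_model("wrist");T=np.array(m["T"])
f=lambda u,v,z:ray(T,m,u,v,z)[:2]
for n,a in {"near":[(300,10),(317,297)],"far":[(361,180),(365,297)]}.items():
    p,q=[f(*x,.024) for x in a]; print(n,p,q,np.degrees(np.arctan2(*(p-q)[::-1])))
b=[f(*x,.062) for x in [(321,128),(349,127),(353,215),(325,217)]]
print("block",b,np.mean(b,0),[np.degrees(np.arctan2(*(b[i]-b[j])[::-1])) for i,j in((0,3),(1,2))])
t=[f(*x,.022) for x in [(123,215),(180,198),(211,270),(158,292)]]
print("tray",np.round(t,4),np.mean(t,0),[np.degrees(np.arctan2(*(t[i]-t[j])[::-1])) for i,j in((0,3),(1,2))],[np.linalg.norm(t[i]-t[j]) for i,j in((0,3),(1,2),(0,1),(3,2))])
print("knob",f(337,175,.081))
im=r.camera("scene"); c=im[235:335,205:415]; cv2.imwrite("pics/crop.png",cv2.resize(c,None,fx=3.8,fy=3.8,interpolation=cv2.INTER_CUBIC)[:,:,::-1])
E
```

```text
near [0.57371421 0.10602525] [ 0.60023162 -0.1810881 ] 95.27679120704798
far [ 0.64098334 -0.04986018] [ 0.65357911 -0.17874077] 95.58191108274866
block [array([ 0.5983946 , -0.00083881]), array([0.62389689, 0.00116905]), array([ 0.63229173, -0.08005134]), array([ 0.60546818, -0.08319035])] [ 0.61501285 -0.04072786] [np.float64(94.90937028003907), np.float64(95.90106948839373)]
tray [[ 0.391  -0.098 ]
 [ 0.4523 -0.0772]
 [ 0.4827 -0.1554]
 [ 0.423  -0.1837]] [ 0.43727042 -0.12858247] [np.float64(110.48575123425151), np.float64(111.25768263436859)] [np.float64(0.09148307225278084), np.float64(0.08387297518078912), np.float64(0.06471899305240628), np.float64(0.06606719450090881)]
knob [ 0.6146359  -0.04108309]
```

View pics/crop.png

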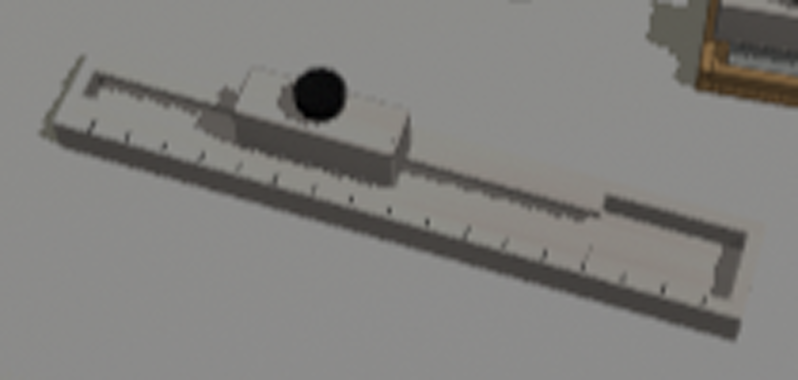

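The crop shows the mouth at the right end: the lips end at (605,200) and the end wall's inner top edge is at about (745,238). I'll work out the slide distance from those points.

Run:
```python
from h import *
m=r.camera_model("scene");T=np.array(m["T"])
d=np.array([np.cos(np.radians(95.4)),np.sin(np.radians(95.4))]);o=np.array([.615,-.041])
for n,u,v in (("lip",605,197),("wallnear",745,236),("wallfar",715,300),("endR",762,222)):
    p=ray(T,m,205+u/3.8,235+v/3.8,.024)[:2]; print(n,p,"along",(p-o)@d,"across",(p-o)@[-d[1],d[0]])
```

```text
lip [0.58530518 0.09641874] along 0.13960340247611977 across 0.01663079176639847
wallnear [0.5784713  0.16734026] along 0.21085329668620123 across 0.01676002983810773
wallfar [0.61757966 0.16527782] along 0.20511958245767437 across -0.021980670161648026
endR [0.56764287 0.17252839] along 0.217037447050328 across 0.027052156508118225
```

Emit:
arm_command(
  xyz=[
    [0.005,0.037,-0.03],
    [0.005,0.037,-0.07],
    [0.005,0.037,-0.11],
    [0.005,0.037,-0.15],
    [0.005,0.037,-0.175],
    [0.005,0.037,-0.195],
    [0.005,0.037,-0.215],
    [0.005,0.037,-0.23],
    [0.005,0.037,-0.24],
    [0.005,0.037,-0.247],
    [0.005,0.037,-0.247],
    [0.005,0.037,-0.247],
  ],
  rot=[
    [0,0,0.052],
    [0,0,0.052],
    [0,0,0.052],
    [0,0,0.052],
    [0,0,0.052],
    [0,0,0.052],
    [0,0,0.052],
    [0,0,0.052],
    [0,0,0.052],
    [0,0,0.052],
    [0,0,0.052],
    [0,0,0.052],
  ],
)

```text
time: 3.77
ee_pos: [0.6157, -0.0399, 0.0361]
eef_rot: [0.672, 0.74, 0.0, 0.0]
ft_force: [-0.2, 0.7, 0.6]
width: 0.0869
grip_force: 0.0
```

Emit:
arm_command(
  xyz=[
    [0,0,0],
    [0,0,0],
    [0,0,0],
    [0,0,0],
    [0,0,0],
    [0,0,0],
    [0,0,0],
    [0,0,0],
  ],
  rot=[
    [0,0,0],
    [0,0,0],
    [0,0,0],
    [0,0,0],
    [0,0,0],
    [0,0,0],
    [0,0,0],
    [0,0,0],
  ],
  grip=0,
  squeeze=25,
)

```text
time: 4.43
ee_pos: [0.6154, -0.0399, 0.0356]
eef_rot: [0.672, 0.74, 0.0, 0.0]
ft_force: [0.4, -0.6, -0.3]
width: 0.0415
grip_force: 0.0
```

Emit:
arm_command(
  xyz=[
    [0,0,0],
    [0,0,0],
    [0,0,0],
    [0,0,0],
    [0,0,0],
  ],
  rot=[
    [0,0,0],
    [0,0,0],
    [0,0,0],
    [0,0,0],
    [0,0,0],
  ],
)

```text
time: 4.85
ee_pos: [0.6154, -0.0399, 0.0355]
eef_rot: [0.672, 0.74, 0.0, -0.0]
ft_force: [-0.6, 0.6, -0.4]
width: 0.0281
grip_force: 25.0
```

Emit:
arm_command(
  xyz=[
    [-0.001,0.01,0.001],
    [-0.002,0.02,0.001],
    [-0.003,0.03,0.001],
    [-0.004,0.04,0.001],
    [-0.005,0.05,0.001],
    [-0.006,0.06,0.001],
    [-0.006,0.06,0.001],
  ],
  rot=[
    [0,0,0],
    [0,0,0],
    [0,0,0],
    [0,0,0],
    [0,0,0],
    [0,0,0],
    [0,0,0],
  ],
)

```text
time: 5.43
ee_pos: [0.609, 0.0238, 0.0367]
eef_rot: [0.671, 0.741, 0.001, -0.001]
ft_force: [-0.1, 0.0, -2.9]
width: 0.0281
grip_force: 25.0
```

Emit:
arm_command(
  xyz=[
    [-0.001,0.012,0],
    [-0.0025,0.025,0],
    [-0.004,0.04,0],
    [-0.005,0.055,0],
    [-0.0065,0.07,0],
    [-0.008,0.085,0],
    [-0.009,0.095,0],
    [-0.0095,0.1,0],
    [-0.0095,0.1,0],
  ],
  rot=[
    [0,0,0],
    [0,0,0],
    [0,0,0],
    [0,0,0],
    [0,0,0],
    [0,0,0],
    [0,0,0],
    [0,0,0],
    [0,0,0],
  ],
)

```text
time: 6.18
ee_pos: [0.5996, 0.1218, 0.0366]
eef_rot: [0.672, 0.741, 0.0, -0.0]
ft_force: [0.3, -0.6, -3.5]
width: 0.0278
grip_force: 25.0
```

Emit:
arm_command(
  xyz=[
    [-0.0003,0.003,0],
    [-0.0006,0.006,0],
    [-0.001,0.009,0],
    [-0.001,0.012,0],
    [-0.001,0.012,0],
    [-0.001,0.012,0],
  ],
  rot=[
    [0,0,0],
    [0,0,0],
    [0,0,0],
    [0,0,0],
    [0,0,0],
    [0,0,0],
  ],
)

```text
time: 6.68
ee_pos: [0.5989, 0.1321, 0.0366]
eef_rot: [0.672, 0.74, 0.0, 0.0]
ft_force: [-0.5, 0.5, -3.1]
width: 0.0279
grip_force: 25.0
```

Emit:
arm_command(
  xyz=[
    [-0.0002,0.002,0],
    [-0.0003,0.004,0],
    [-0.0005,0.006,0],
    [-0.0005,0.006,0],
  ],
  rot=[
    [0,0,0],
    [0,0,0],
    [0,0,0],
    [0,0,0],
  ],
)

```text
time: 7.02
ee_pos: [0.5983, 0.1387, 0.0366]
eef_rot: [0.672, 0.74, 0.0, -0.0]
ft_force: [-0.2, 0.7, -3.5]
width: 0.0273
grip_force: 25.0
```

Emit:
arm_command(
  xyz=[
    [-0.0002,0.002,0],
    [-0.0003,0.004,0],
    [-0.0003,0.004,0],
  ],
  rot=[
    [0,0,0],
    [0,0,0],
    [0,0,0],
  ],
)

```text
time: 7.27
ee_pos: [0.5981, 0.1418, 0.0366]
eef_rot: [0.672, 0.74, -0.0, 0.0]
ft_force: [-0.6, -1.0, -1.7]
width: 0.0278
grip_force: 25.0
```

Emit:
arm_command(
  xyz=[
    [-0.0002,0.002,0],
    [-0.0003,0.004,0],
    [-0.0003,0.004,0],
  ],
  rot=[
    [0,0,0],
    [0,0,0],
    [0,0,0],
  ],
)

```text
time: 7.52
ee_pos: [0.5982, 0.1428, 0.0366]
eef_rot: [0.673, 0.739, -0.002, 0.001]
ft_force: [-0.5, -9.8, 1.2]
width: 0.0278
grip_force: 25.0
```

Run:
```python
from h import *
s=r.read_state();print(s["ft_force"],s["ee_pos"])
im,T=look("scene",["stop_grip","stop_nose"]); look("side",["stop_grip","stop_nose"])
c=im[200:340,260:450]; cv2.imwrite("pics/crop2.png",cv2.resize(c,None,fx=4,fy=4,interpolation=cv2.INTER_CUBIC)[:,:,::-1])
```

```text
[-0.49365696 -9.77891917  1.20051117] [0.59824105 0.14278502 0.03657933]
side stop_grip 0.8 [0.5979 0.1408 0.0521]
side stop_nose 0.83 [0.5906 0.1719 0.0095]
```

View pics/crop2.png

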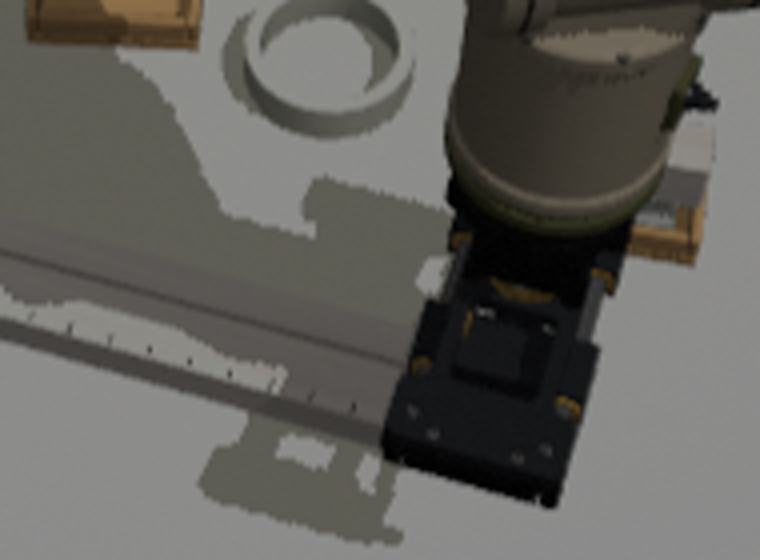

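The wall is felt (−9.8 N), and the crop shows the gripper over the rail's end. I'll back off 4 mm and lift.

Emit:
arm_command(
  xyz=[
    [0.0003,-0.003,0],
    [0.0005,-0.0055,0],
    [0.0005,-0.0055,0.002],
    [0.0005,-0.0055,0.006],
    [0.0005,-0.0055,0.012],
    [0.0005,-0.0055,0.018],
    [0.0005,-0.0055,0.024],
    [0.0005,-0.0055,0.024],
  ],
  rot=[
    [0,0,0],
    [0,0,0],
    [0,0,0],
    [0,0,0],
    [0,0,0],
    [0,0,0],
    [0,0,0],
    [0,0,0],
  ],
)

```text
time: 8.48
ee_pos: [0.5992, 0.1411, 0.0625]
eef_rot: [0.672, 0.74, 0.001, 0.001]
ft_force: [-0.1, 0.4, -3.8]
width: 0.0276
grip_force: 25.0
```

Emit:
arm_command(
  xyz=[
    [0,0,0.02],
    [0,0,0.05],
    [0,0,0.08],
    [0,-0.02,0.11],
    [-0.01,-0.05,0.13],
    [-0.02,-0.085,0.14],
    [-0.035,-0.12,0.14],
    [-0.05,-0.155,0.14],
    [-0.065,-0.19,0.14],
    [-0.08,-0.225,0.14],
    [-0.095,-0.26,0.14],
    [-0.11,-0.295,0.14],
    [-0.12,-0.325,0.14],
    [-0.13,-0.345,0.14],
    [-0.13,-0.353,0.14],
    [-0.13,-0.353,0.14],
    [-0.13,-0.353,0.14],
  ],
  rot=[
    [0,0,0],
    [0,0,0],
    [0,0,0],
    [0,0,0.02],
    [0,0,0.05],
    [0,0,0.08],
    [0,0,0.11],
    [0,0,0.14],
    [0,0,0.17],
    [0,0,0.2],
    [0,0,0.23],
    [0,0,0.25],
    [0,0,0.27],
    [0,0,0.27],
    [0,0,0.27],
    [0,0,0.27],
    [0,0,0.27],
  ],
)

```text
time: 9.9
ee_pos: [0.4688, -0.2115, 0.2006]
eef_rot: [0.566, 0.824, 0.0, 0.0]
ft_force: [-0.4, 0.8, -3.4]
width: 0.0276
grip_force: 25.0
```

Run:
```python
from h import *
s=r.read_state();print(s["ee_pos"],R.from_quat(s["eef_rot"]).as_matrix()[:2,0])
look("wrist",["tray_empty_in","stop_grip","stop"],"wrist2");look("scene",["stop_grip","stop","stop_nose"])
```

```text
[ 0.4687667  -0.21153859  0.20064882] [-0.35822779  0.93363415]
wrist tray_empty_in 0.94 [ 0.4329 -0.1284  0.0068]
wrist stop 0.73 [ 0.4685 -0.2175  0.1718]
scene stop_grip 0.88 [ 0.4696 -0.2169  0.2129]
scene stop_grip 0.44 [ 0.4606 -0.1855  0.1707]
scene stop 0.64 [ 0.4687 -0.2143  0.1714]
scene stop_nose 0.56 [ 0.4622 -0.1878  0.1709]
```

View pics/wrist2.png

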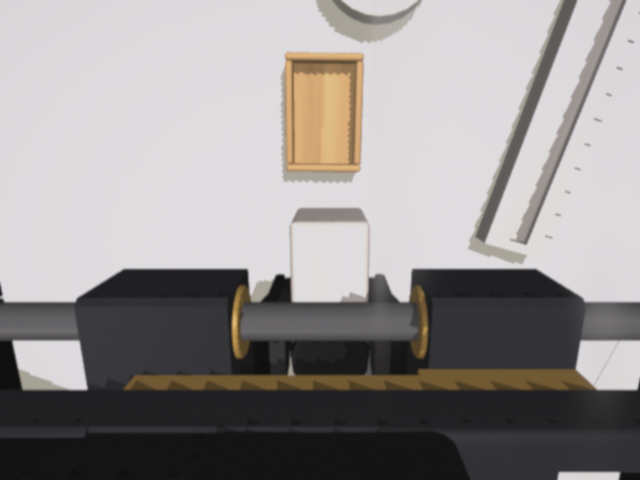

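The picture shows the tray's outer rim corners at (285,54), (364,54), (360,171) and (286,171). The held block's front top edge runs from (291,222) to (368,222), square in the gripper.

Run:
```python
from h import *
m=r.camera_model("wrist");T=np.array(m["T"]);s=r.read_state()
x=R.from_quat(s["eef_rot"]).as_matrix()[:2,0];print("yaw",np.degrees(np.arctan2(x[1],x[0])))
t=np.array([ray(T,m,*p,.022)[:2] for p in [(285.5,54),(363.5,54),(360.5,170.5),(286,170.5)]])
print(t.round(4),t.mean(0),[np.degrees(np.arctan2(*(t[i]-t[j])[::-1])) for i,j in((0,3),(1,2))],[np.linalg.norm(t[i]-t[j]) for i,j in((0,3),(1,2),(0,1),(3,2))])
a,b=[ray(T,m,*p,.227)[:2] for p in[(291,222),(368,222)]]
print("stop centre",(a+b)/2-x*.042,np.linalg.norm(a-b),"edge yaw",np.degrees(np.arctan2(*(b-a)[::-1]))+90, s["ee_pos"])
```

```text
yaw 111.02421391663742
[[ 0.3887 -0.1015]
 [ 0.4455 -0.0796]
 [ 0.4771 -0.1636]
 [ 0.4192 -0.186 ]] [ 0.43261689 -0.13267525] [np.float64(109.82335811119673), np.float64(110.6391761907247)] [np.float64(0.08978531631478331), np.float64(0.08977117969442706), np.float64(0.060839897937929314), np.float64(0.06211828377216295)]
stop centre [ 0.46891547 -0.2144854 ] 0.026530392509175552 edge yaw 111.06472523861979 [ 0.46851719 -0.21188766  0.20056956]
```

Emit:
arm_command(
  xyz=[
    [-0.015,0.035,0],
    [-0.03,0.07,0],
    [-0.036,0.084,-0.01],
    [-0.036,0.084,-0.04],
    [-0.036,0.084,-0.07],
    [-0.036,0.084,-0.1],
    [-0.036,0.084,-0.12],
    [-0.036,0.084,-0.135],
    [-0.036,0.084,-0.135],
    [-0.036,0.084,-0.135],
  ],
  rot=[
    [0,0,-0.01],
    [0,0,-0.01],
    [0,0,-0.01],
    [0,0,-0.01],
    [0,0,-0.01],
    [0,0,-0.01],
    [0,0,-0.01],
    [0,0,-0.01],
    [0,0,-0.01],
    [0,0,-0.01],
  ],
)

```text
time: 11.13
ee_pos: [0.4321, -0.1281, 0.0655]
eef_rot: [0.571, 0.821, 0.0, -0.001]
ft_force: [0.2, -0.1, -3.4]
width: 0.028
grip_force: 25.0
```

Run:
```python
from h import *
print(r.read_state()["ee_pos"])
im,T=look("side",["stop","stop_nose"]);c=im[200:300,330:460]
cv2.imwrite("pics/side2.png",cv2.resize(c,None,fx=5,fy=5,interpolation=cv2.INTER_CUBIC)[:,:,::-1])
```

```text
[ 0.43210206 -0.12807081  0.06551928]
side stop 0.85 [ 0.4313 -0.1291  0.0345]
side stop_nose 0.63 [ 0.4215 -0.0983  0.0409]
```

View pics/side2.png

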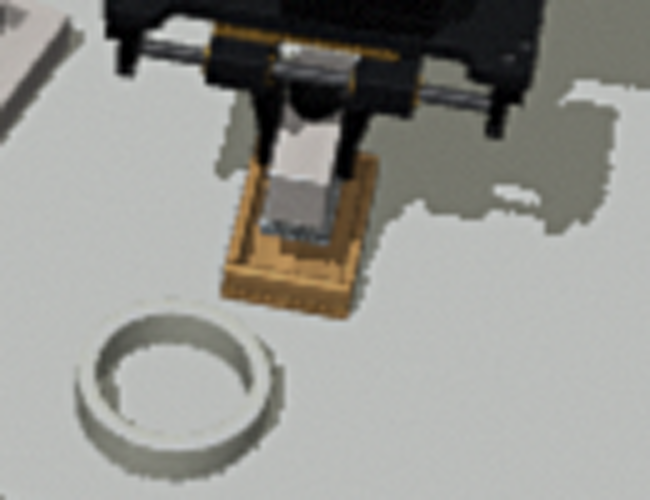

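The crop shows the stop upright over the tray's inside, with its foot at about (297,235) and 30 mm above the floor. It's aligned with the tray, so I'll lower it until it touches.

Emit:
arm_command(
  xyz=[
    [0,0,-0.008],
    [0,0,-0.015],
    [0,0,-0.021],
    [0,0,-0.025],
    [0,0,-0.0275],
    [0,0,-0.029],
    [0,0,-0.029],
    [0,0,-0.029],
  ],
  rot=[
    [0,0,0],
    [0,0,0],
    [0,0,0],
    [0,0,0],
    [0,0,0],
    [0,0,0],
    [0,0,0],
    [0,0,0],
  ],
)

```text
time: 11.95
ee_pos: [0.4324, -0.1284, 0.0366]
eef_rot: [0.571, 0.821, 0.0, 0.0]
ft_force: [0.9, 0.9, -4.0]
width: 0.0278
grip_force: 25.0
```

Emit:
arm_command(
  xyz=[
    [0,0,-0.0005],
    [0,0,-0.001],
    [0,0,-0.0015],
    [0,0,-0.0015],
  ],
  rot=[
    [0,0,0],
    [0,0,0],
    [0,0,0],
    [0,0,0],
  ],
)

```text
time: 12.28
ee_pos: [0.4326, -0.1287, 0.0356]
eef_rot: [0.571, 0.821, -0.0, 0.0]
ft_force: [-1.3, -1.6, 3.9]
width: 0.0279
grip_force: 25.0
```

It's in contact with the floor, so I'll release it.

Emit:
arm_command(
  xyz=[
    [0,0,0],
    [0,0,0],
    [0,0,0],
    [0,0,0],
    [0,0,0],
    [0,0,0],
  ],
  rot=[
    [0,0,0],
    [0,0,0],
    [0,0,0],
    [0,0,0],
    [0,0,0],
    [0,0,0],
  ],
  grip=0.7,
)

```text
time: 12.78
ee_pos: [0.4323, -0.1284, 0.035]
eef_rot: [0.571, 0.821, 0.0, -0.0]
ft_force: [0.3, 0.2, 0.3]
width: 0.0571
grip_force: 0.0
```

Emit:
arm_command(
  xyz=[
    [0,0,0.005],
    [0,0,0.02],
    [0,0,0.04],
    [0,0,0.07],
    [0,0,0.1],
    [0.02,-0.03,0.13],
    [0.04,-0.06,0.15],
    [0.05,-0.08,0.15],
    [0.05,-0.09,0.15],
    [0.05,-0.09,0.15],
  ],
  rot=[
    [0,0,0],
    [0,0,0],
    [0,0,0],
    [0,0,0],
    [0,0,0],
    [0,0,0],
    [0,0,0],
    [0,0,0],
    [0,0,0],
    [0,0,0],
  ],
)

```text
time: 13.62
ee_pos: [0.4821, -0.2208, 0.185]
eef_rot: [0.572, 0.82, 0.0, -0.0]
ft_force: [-1.0, 0.3, -0.6]
width: 0.061
grip_force: 0.0
```

Run:
```python
from h import *
look("wrist",["stop","stop_grip"],"wrist3");look("side",["stop","stop_grip","twin"])
```

```text
wrist stop 0.63 [ 0.4312 -0.1323  0.0078]
wrist stop_grip 0.69 [ 0.4331 -0.1345  0.0506]
side stop 0.88 [ 0.4324 -0.1289  0.0044]
side stop_grip 0.85 [ 0.4326 -0.1354  0.048 ]
side twin 0.76 [0.4569 0.1529 0.0023]
```

View pics/wrist3.png

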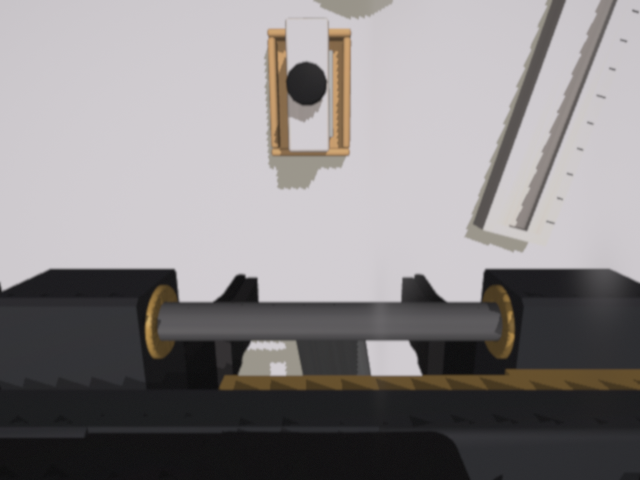

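The picture shows the stop upright and centred in the tray (block at (307,85), tray at (309,92)), with the gripper clear. I'll hand the job in.

```bash
python3 -c "
from bench import r
print(r.close_job())"
```

```text
the job is handed in; nothing more can be done
None
```

The fence stop was slid to the slot's mouth, lifted out and set down upright near the middle of the empty tray, then released with the gripper clear; I handed the job in at about 14 s, but no verdict came back.

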